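# Slide the board tray home onto the keyed tray below

## Task

Stack the loose blue board tray on the blue tray of the loading station: slide it over from the white ledge, along the aluminium fence, until all four of its yellow feet drop into the matching pockets and it sits flat and fully home. Slide it, do not lift it up or tip it, let go of it, and leave the yellow bin, the brass weight and the screwdriver where they are.

Things in the scene. Friction and masses are not known exactly. Their poses are not given: they have to be found in the camera images.
- station: Fixed loading station. Origin on the table under the centre of its blue lower tray (110 mm in x, 150 in y, rim top 40 mm high); z up; the tray is slid along its +y. Its ledge, fence and pockets are other entries. A white tester head with blue panel, 90 mm high, stands past the lower tray at x = -65 to 65 mm, y = 105 to 215 mm.
- seat (a point): Centre of the lower tray's rim plane, 40 mm above the station's origin, axes as the station's. The loose tray's origin comes here, its axes along the station's, when fully home (feet have 3 mm of play each way).
- ledge (a point): Centre of the white ledge's flat top, 190 mm in x by 240 mm in y (station axes), 40 mm high, level with the lower tray's rim and joining it at station y = -75 mm. Station position (-40, -195, 40) mm.
- fence (a point): Middle of the top edge of the aluminium fence's inner face, which looks to station -x: face at station x = 56 mm, top 66 mm high, y = -315 to 75 mm along ledge and lower tray. A tray pressed square against it is 1 mm off the seat's centre in x.
- pockets (a point): Midway between the two long pockets, on the rim plane. The long sides' rims (station |x| = 32 to 52 mm, then a 3 mm outer lip, all 40 mm high) each have two pockets 10 mm deep, yellow inside: long at y = 22 to 68 mm, short at y = -63 to -37 mm. A long foot rides over a short pocket without dropping.
- tray: Loose blue tray with green circuit board, 0.3 to 0.65 kg, outside 110 (x) x 150 (y) x 36 mm high, walls 4 mm. Origin: centre of its underside, z up. Starts standing on its feet on the ledge (origin 48 mm high), 10 to 45 mm from the fence at its middle, askew by up to 0.25 rad, +y end towards the lower tray. Slides with 1 to 8 N. Home, it is 8 mm lower.
- tray_feet (a point): Midway between the tray's two long feet, at their soles. Four yellow feet, 10 mm wide, 8 mm high, centred at tray x = -44 and 44 mm: long ones at y = 25 to 65 mm (the end with the white connector strip), short ones at y = -60 to -40 mm; ends rounded.
- bin: Loose yellow open bin, 90 x 130 x 60 mm high, on the +y side of the station; origin at the centre of its underside. Leave alone.
- weight: Loose brass test weight, 52 mm across, 62 mm high, near the robot; origin at the centre of its underside. Leave alone.
- screwdriver: Loose screwdriver with red handle, about 200 mm long, lying on the table on the -y side of the station. Leave alone.
Things that resemble listed ones, but are neither listed nor needed, are in the scene too. There is more than one size of the tray; the job needs the middle-sized.

How it is judged:
At the end, for the whole second after the job is handed in: The tray rests level (within 0.03 rad) and still on the lower tray with all four feet in their pockets: its origin within 6 mm of the seat sideways and 2.5 mm in height, its y axis within 0.08 rad of the seat's, and the bin, weight and screwdriver within 30 mm of where they began (z of tray in the frame of seat between -0.0025 and 0.0025 m and horizontal distance between tray and seat below 0.006 m and angle between the y axis of tray and the y axis of seat, either way round below 0.08 rad and angle between tray's own z axis and vertical below 0.03 rad and linear speed of tray below 0.01 m/s and distance of each of bin, weight, screwdriver from where it was at the start of the episode below 0.03 m); the robot touches nothing.
It fails at once if the tray is lifted: its origin more than 30 mm above where it stands on the ledge (height (world z) of tray above 0.078 m).
It fails at once if the tray is tipped by more than 0.35 rad (angle between tray's own z axis and vertical above 0.35 rad).
It fails at once if the bin, weight or screwdriver is moved by more than 30 mm (distance of any of bin, weight, screwdriver from where it was at the start of the episode above 0.03 m).
It also fails if it takes over 42 s, if anything falls off the work surface, if the arm or the gripper's body presses on something with over 40 N, if the wrist force passes 120 N, or if a joint passes its speed limit or range.

## Robot

A 6-joint arm with a two-finger parallel gripper is mounted at the origin on the work surface. World frame = base frame: x ahead of the robot, y to its left, z up, the work surface at z = 0. Lengths are in m, angles in rad, forces in N, time in s.
With the tool pointing down it reaches from about 0.325 to 1 m from the base axis. Payload 5.1 kg.
Tool frame: the origin (TCP) lies midway between the tips of the shut fingers; the grasp point (between the pads) lies r.pinch_z behind it (r.pinch_z is the distance from the TCP to the grasp point, in m); z points along the fingers, y is the line along which they close (so a half turn about z gives the same grasp; the last joint's range is limited). The gripper opens to 85 mm and grips with 20 to 120 N. Pads are 22 mm wide; open, the fingers measure 114 mm over their backs; the gripper's body (76 mm by 85 mm) begins 54 mm behind the grasp point. The pads swing forward as they close: fully open they stand 13 mm farther back than shut.
Start: joints at [-0.083, 0.124, 1.65, -0, 1.367, -0.083], TCP at [0.65, -0, 0.231] pointing down, gripper open.
Joint ranges: [-2.61, 2.61], [-1.02, 2.33], [0.03, 2.71], [-1.35, 4.49], [0.32, 2.68], [-2.91, 2.91]. Speed limits (rad/s): [2.57, 2.57, 3.14, 3.14, 3.14, 3.14].

## Interface

Orientations are given as a rotation vector (axis times angle).
In Python, from rig import r gives the robot as it stands.
- The arm moves only by the tool play_rows, never from a script. Its argument "deltas" is text: rows parted by semicolons, each of 7 numbers parted by spaces: the opening, from -1 (shut) to 1 (fully open), then the shift along the tool's x, y, z in units of 30 mm (1.0 is 30 mm), then the turn, a rotation vector about the tool's x, y, z in units of 8 degrees (1.0 is 8 degrees). A call has 1 to 10 rows; each row is the pose to reach, as a shift and turn from the pose commanded when the call began, along the tool's axes at that moment; what a row does not reach only later rows make up. A row lasts 1/8 s, in which the tool goes at most 62.5 mm and 10.7 degrees, less where a joint would pass 70% of its speed; a pose out of reach is approached as far as the arm can. A call with a gripper value outside its range is refused whole. The fingers move at their own pace and stop on an object; "grip_force" is the grip in N (left out, the last holds). Time passes only in rows, so rows that repeat a pose let the fingers close. It gives the time, the measured TCP pose, the force, the opening and the grip force at its end, in the units of the state.
- r.observe(): the state, without advancing time (a new reading comes with each control period).
- r.snapshot(name): name is "scene" or "side" or "wrist"; returns the picture (480x640x3 uint8, red, green, blue); there is no depth.
- r.camera_info(name): a dict with "intrinsics" (3x3 intrinsics, pixels), "extrinsics" (4x4, takes a point from camera to world coordinates). Camera axes: x right, y down, z forward; pixel columns grow to the right and rows downward; lengths in m; the calibration is good to about 2 mm. A picture is of the moment at which its call begins: read the wrist's pose just before it. camera_info takes no time and is no camera call; for the wrist camera it gives the pose at the moment of the call.
- r.finish_job(): hands the job in; it is judged then, once.
The state is a dict: "clock": time; "joints": joint angles; "qd": joint speeds; "effort": joint torques, N m; "ee_pos": TCP position; "ee_rot": TCP orientation; "force": force on the tool from outside, world axes, zero at the start; "wrist_torque": the same for the moment, N m; "opening": finger opening in m; "grasp_force": force on a finger pad.
Only numpy, scipy, OpenCV 4.12 (cv2) and the standard library are available. Lean on these libraries where they do the work, as an engineer would, in place of code of your own. Each camera call takes 0.05 s, during which the arm holds its last target. There are 200 camera calls.

## Working session

There is one attempt and no reset: what is moved stays moved. The work goes in short steps, Python scripts to look and compute and a tool call to move; the robot and the scene stay as the last step left them, time stands still between calls to the robot, and variables do not carry over. Pictures are saved under pics/ and viewed, at most 10 in all, crops included, and the job is handed in when it is done.

Besides the shell and the picture viewer there is one more tool, called after ">>>" by a JSON object that holds its "fn" and its "kwargs", one argument or row to a line. play_rows: Moves the arm, as the interface text tells. Its arguments: {"type":"object","properties":{"deltas":{"type":"string"},"grip_force":{"type":"number"}},"required":["deltas"]}

```bash
ls; mkdir -p pics
python3 - <<'E'
from rig import r
import cv2,numpy as np
for n in("scene","side"):
    cv2.imwrite(f"pics/{n}0.png",r.snapshot(n)[:,:,::-1])
    c=r.camera_info(n);print(n,np.round(c["intrinsics"],1).tolist(),np.round(c["extrinsics"],3).tolist())
print(r.observe(),r.pinch_z)
E
```

```text
pics
scene [[485.3, 0.0, 314.7], [0.0, 485.3, 239.1], [0.0, 0.0, 1.0]] [[0.574, 0.691, -0.44, 1.22], [0.819, -0.489, 0.3, -0.476], [-0.007, -0.532, -0.846, 1.341], [0.0, 0.0, 0.0, 1.0]]
side [[570.3, 0.0, 315.6], [0.0, 570.3, 239.1], [0.0, 0.0, 1.0]] [[0.761, -0.461, 0.456, -0.084], [-0.648, -0.554, 0.522, -0.743], [0.012, -0.693, -0.721, 1.043], [0.0, 0.0, 0.0, 1.0]]
{'clock': 0.1, 'joints': array([-8.26169770e-02,  1.24440758e-01,  1.65152747e+00, -2.76781873e-06,
        1.36747019e+00, -8.26057643e-02]), 'qd': array([-1.98964347e-03, -6.96562982e-04, -4.05577387e-03,  9.72739738e-05,
        9.89683931e-05, -3.45971860e-04]), 'effort': array([ 9.10699127e-04, -4.24935150e+01, -3.66653323e+01, -1.21150126e-05,
        3.93052323e-03, -1.30700494e-05]), 'ee_pos': array([6.49461270e-01, 3.75768601e-06, 2.30181257e-01]), 'ee_rot': array([-2.22045825e+00, -2.22043460e+00,  1.87636774e-03]), 'force': array([0.18417384, 0.19844051, 0.13553287]), 'wrist_torque': array([-0.00344407,  0.00525672,  0.02373246]), 'grasp_force': 0.0, 'opening': 0.08557779453291713} 0.0187
```

View pics/scene0.png

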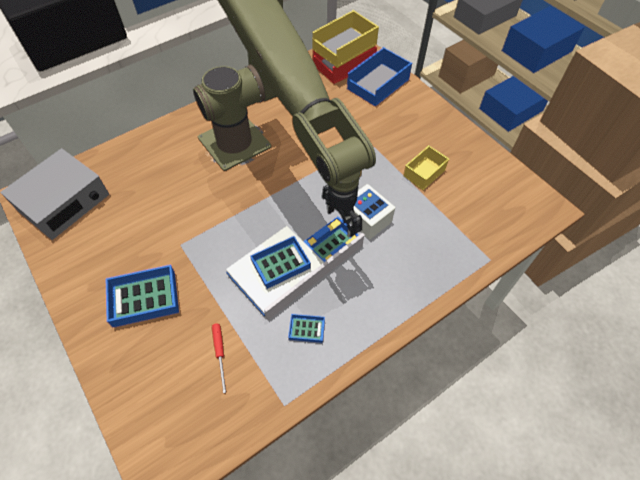

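View pics/side0.png

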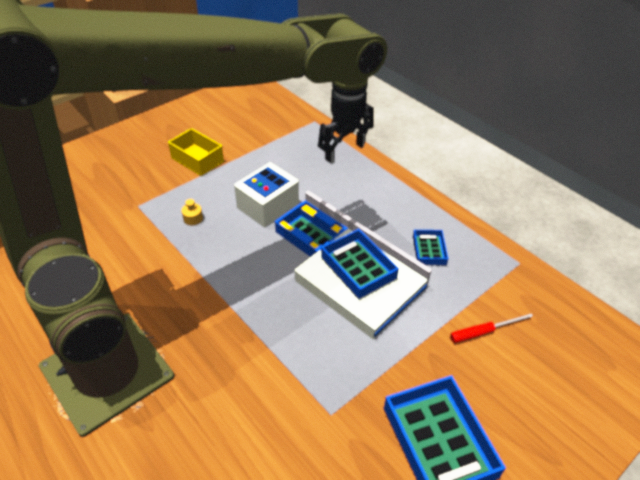

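The scene shows three trays: large at (143,296) on the table, middle at (280,262) on the white ledge, small at (307,328) on the mat. The middle one, standing on the ledge next to the lower tray, fits the description. I'll confirm this in an enlarged crop.

Run:
```python
import cv2,numpy as np
a=cv2.imread("pics/scene0.png")[170:330,215:405];b=cv2.imread("pics/side0.png")[180:340,270:445]
a=cv2.resize(a,None,fx=4,fy=4,interpolation=2)[:600];cv2.imwrite("pics/c1.png",cv2.resize(cv2.imread("pics/scene0.png")[180:320,220:400],None,fx=4.2,fy=4.2,interpolation=2))
cv2.imwrite("pics/c2.png",cv2.resize(b,None,fx=3.7,fy=3.7,interpolation=2))
```

```text
(no output)
```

View pics/c1.png

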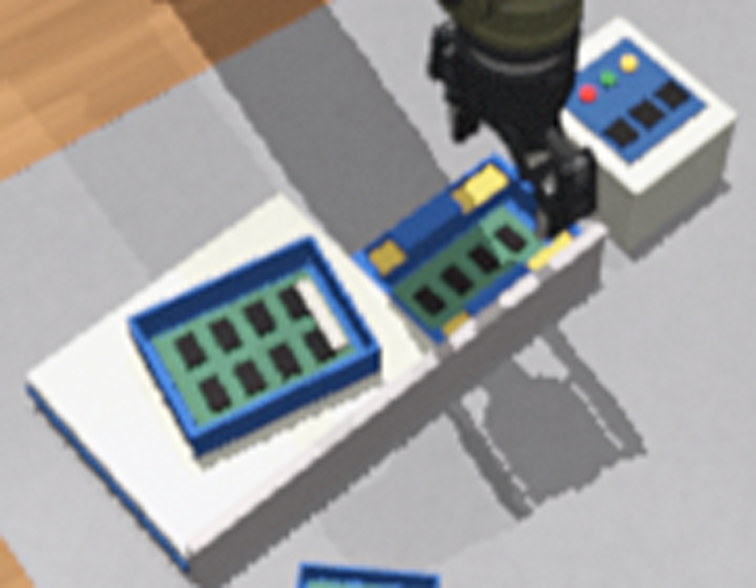

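View pics/c2.png

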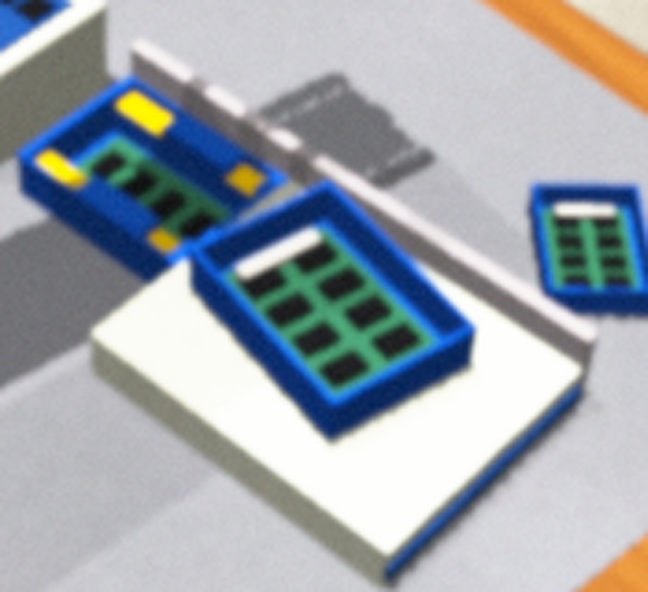

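Crop confirms it: the middle tray is on the ledge (crop1 rim corners (130,320),(312,240),(380,350),(195,435)), with its white strip toward the lower tray. It's skewed and clear of the fence. Next I'll fit the poses from both views.

```bash
cat > h.py <<'E'
import numpy as np
from rig import r
from scipy.optimize import least_squares
C={n:(np.array(r.camera_info(n)["intrinsics"]),np.linalg.inv(r.camera_info(n)["extrinsics"])) for n in("scene","side")}
def proj(n,P):
    K,T=C[n];p=(T[:3,:3]@np.atleast_2d(P).T+T[:3,3:]);q=K@p;return (q[:2]/q[2]).T
def place(v,L):
    x,y,z,a=v;c,s=np.cos(a),np.sin(a);L=np.atleast_2d(L)
    return np.c_[x+c*L[:,0]-s*L[:,1],y+s*L[:,0]+c*L[:,1],z+L[:,2]]
def fit(obs,x0):
    f=lambda v:np.concatenate([(proj(n,place(v,np.array(L)/1e3))-p).ravel() for n,L,p in obs])
    s=least_squares(f,x0,loss="soft_l1");return s.x,np.round(f(s.x).reshape(-1,2),1)
E
cat > fit0.py <<'E'
from h import *
A=lambda u,v:np.array([220+u/4.2,180+v/4.2]);B=lambda u,v:np.array([270+u/3.7,180+v/3.7])
T=[("scene",[-55,-75,36],A(130,320)),("scene",[-55,75,36],A(312,240)),("scene",[55,75,36],A(380,350)),("scene",[55,-75,36],A(195,435)),
("side",[-55,75,36],B(190,240)),("side",[55,75,36],B(325,182)),("side",[55,-75,36],B(472,328)),("side",[-55,-75,36],B(332,405))]
S=[("scene",[-135,-315,40],A(28,375)),("scene",[-135,-75,40],A(280,195)),("scene",[-42,45,40],A(485,183)),("scene",[-42,-50,40],A(387,254)),("scene",[58,75,66],A(603,235)),
("side",[-135,-75,40],B(93,335)),("side",[-135,-315,40],B(388,555)),("side",[-42,45,40],B(60,168)),("side",[42,45,40],B(145,112)),("side",[42,-50,40],B(247,180)),("side",[-55,75,40],B(20,152)),("side",[58,-315,66],B(592,345)),("side",[58,75,66],B(138,45))]
t,e=fit(T,[.55,-.15,.048,.5]);print("tray",t.round(4),e.tolist())
s,e=fit(S,[.65,0,0,.5]);print("stn",s.round(4),e.tolist())
c,n=np.cos(s[3]),np.sin(s[3]);d=t[:2]-s[:2]
print("rel",[c*d[0]+n*d[1],-n*d[0]+c*d[1],t[3]-s[3]])
E
python3 fit0.py
```

```text
tray [ 0.5646 -0.1514  0.042  -0.1175] [[-0.4, -0.4], [0.7, -1.4], [1.3, -0.2], [-0.3, 1.0], [-0.8, 2.3], [0.9, -0.4], [1.1, -0.1], [-0.4, 0.1]]
stn [ 0.5777  0.0312 -0.0065  0.1038] [[-0.0, 0.5], [0.6, 0.4], [-1.4, 0.9], [-0.2, 0.4], [-0.7, -1.4], [-0.5, 0.0], [-0.8, 0.2], [0.9, -0.3], [1.2, -1.5], [0.8, -1.7], [-0.3, 0.8], [-0.7, -0.4], [-0.9, 0.8]]
rel [np.float64(-0.031960449643072604), np.float64(-0.18033014497466138), np.float64(-0.22127758522944785)]
```

>>> {"fn": "play_rows", "kwargs": {
  "deltas": "1 -7.4 -3.1 0 0 0 -10.4;1 -7.4 -3.1 0 0 0 -10.4;1 -7.4 -3.1 0 0 0 -10.4;1 -7.4 -3.1 0 0 0 -10.4;1 -7.4 -3.1 0 0 0 -10.4;1 -7.4 -3.1 0 0 0 -10.4;1 -7.4 -3.1 0 0 0 -10.4;1 -7.4 -3.1 0 0 0 -10.4;1 -7.4 -3.1 0 0 0 -10.4;1 -7.4 -3.1 0 0 0 -10.4"
}}

```text
clock: 1.35
ee_pos: [0.5568, -0.2219, 0.231]
ee_rot: [-0.19, -3.135, -0.0]
force: [0.5, -0.1, 0.5]
opening: 0.0854
grasp_force: 0.0
```

Run:
```python
from rig import r
import cv2,numpy as np
c=r.camera_info("wrist");im=r.snapshot("wrist")[:,:,::-1];cv2.imwrite("pics/w1.png",im)
np.savez("w1.npz",K=c["intrinsics"],E=c["extrinsics"])
print(np.round(c["intrinsics"],1).tolist(),np.round(c["extrinsics"],3).tolist())
o=r.observe();print(o["ee_pos"],o["ee_rot"],o["clock"])
```

```text
[[376.3, 0.0, 317.7], [0.0, 376.3, 235.4], [0.0, 0.0, 1.0]] [[0.121, 0.95, 0.289, 0.482], [0.993, -0.116, -0.036, -0.214], [-0.001, 0.291, -0.957, 0.374], [0.0, 0.0, 0.0, 1.0]]
[ 0.55688863 -0.22195911  0.23109771] [-1.89223134e-01 -3.13552316e+00 -2.14789391e-04] 1.4
```

View pics/w1.png

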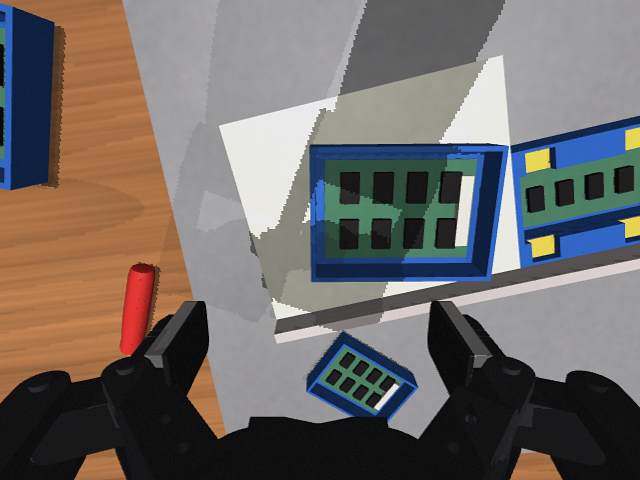

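The wrist view shows tray rim corners at (311,145),(507,147),(491,281),(312,281), the ledge corners at (219,126),(501,56), and short pockets near (538,160),(542,245). I'll fit with this view too.

```bash
cat > fit1.py <<'E'
exec(open("fit0.py").read().split("t,e=")[0])
w=np.load("w1.npz");C["w1"]=(w["K"],np.linalg.inv(w["E"]))
W=lambda L,u,v:("w1",L,np.array([u,v]))
Tw=[W([-55,-75,36],311,145),W([-55,75,36],507,147),W([55,75,36],491,281),W([55,-75,36],312,281)]
Sw=[W([-135,-315,40],219,126),W([-135,-75,40],501,56),W([-52,-63,40],525,151),W([-52,-37,40],550,147),W([32,-63,40],528,240),W([32,-37,40],554,234),W([56,-315,66],276,333),W([55,-75,40],521,268),W([-52,22,40],625,129)]
def rel(t,s):
    c,n=np.cos(s[3]),np.sin(s[3]);d=t[:2]-s[:2];return np.round([c*d[0]+n*d[1],-n*d[0]+c*d[1],t[3]-s[3]],4)
for nm,a,b in (("w",Tw,Sw),("all",T+Tw,S+Sw)):
    t,e=fit(a,[.5646,-.1514,.048,-.12]);print(nm,"tray",t.round(4),e[-4:].tolist())
    s,e=fit(b,[.578,.031,0,.1]);print("stn",s.round(4),e[-9:].tolist());print("rel",rel(t,s))
# fixed heights, wrist only
for z in [0]:
    f=lambda obs,z:least_squares(lambda v:np.concatenate([(proj(n,place([v[0],v[1],z,v[2]],np.array(L)/1e3))-p).ravel() for n,L,p in obs]),[.57,0,.0]).x
    a=f(Tw,.048);b=f(Sw,0.);print("fixed",a,b)
E
python3 fit1.py
```

```text
w tray [ 0.5637 -0.1534  0.0461 -0.121 ] [[-0.0, 1.7], [2.3, -0.4], [-1.0, -0.3], [-0.3, -0.3]]
stn [ 0.5748  0.0303 -0.0028  0.1132] [[0.9, 0.2], [-0.4, -1.0], [-1.6, 1.5], [3.5, -1.6], [2.4, 1.2], [4.5, 1.1], [-0.7, -0.1], [-1.5, -1.8], [-1.9, 0.1]]
rel [-0.0318 -0.1813 -0.2343]
all tray [ 0.5641 -0.1532  0.0447 -0.1199] [[0.2, 2.2], [1.6, -0.1], [-1.4, -0.7], [0.1, -0.5]]
stn [ 0.5754  0.0305 -0.004   0.1113] [[1.6, 0.1], [-0.5, -0.3], [-2.0, 1.9], [3.0, -1.1], [1.8, 1.3], [3.8, 1.3], [-0.5, -0.7], [-2.1, -1.8], [-2.7, 0.7]]
rel [-0.0316 -0.1813 -0.2312]
fixed [ 0.56311501 -0.15401489 -0.12085684] [0.57445749 0.02866913 0.11260038]
```

>>> {"fn": "play_rows", "kwargs": {
  "deltas": "-0.5 0.06 -0.14 2 0 0 0;-0.5 0.06 -0.14 3 0 0 0;-0.5 0.06 -0.14 3.5 0 0 0;-0.5 0.06 -0.14 4 0 0 0;-0.5 0.06 -0.14 4.2 0 0 0;-0.5 0.06 -0.14 4.2 0 0 0",
  "grip_force": 20
}}

```text
clock: 2.15
ee_pos: [0.5551, -0.2261, 0.1058]
ee_rot: [0.186, 3.135, -0.0]
force: [-0.2, -0.4, -0.7]
opening: 0.0212
grasp_force: 0.0
```

Run:
```python
from rig import r
import cv2
cv2.imwrite("pics/w2.png",r.snapshot("wrist")[:,:,::-1])
```

```text
(no output)
```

View pics/w2.png

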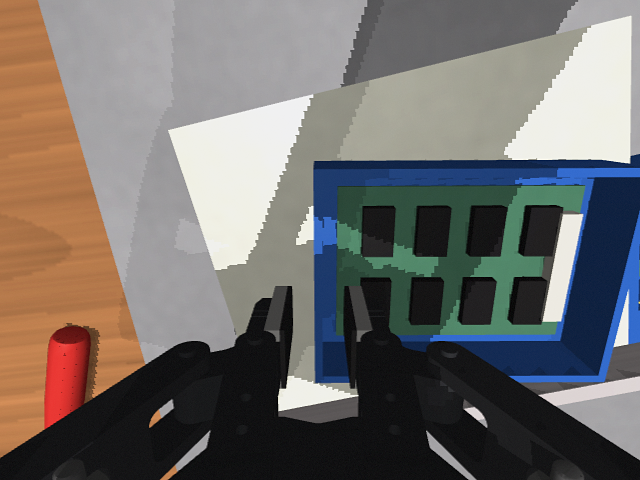

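The fingers, at (280,330) and (355,330), straddle the -y wall at u≈317. I'll descend and grip lightly.

>>> {"fn": "play_rows", "kwargs": {
  "deltas": "-0.5 0 0 0.6 0 0 0;-0.5 0 0 1.0 0 0 0;-0.5 0 0 1.2 0 0 0;-0.5 0 0 1.2 0 0 0"
}}

```text
clock: 2.7
ee_pos: [0.5541, -0.2257, 0.0682]
ee_rot: [-0.186, -3.134, -0.001]
force: [0.7, 0.6, 0.5]
opening: 0.0213
grasp_force: 0.0
```

>>> {"fn": "play_rows", "kwargs": {
  "deltas": "-1 0 0 0 0 0 0;-1 0 0 0 0 0 0;-1 0 0 0 0 0 0;-1 0 0 0 0 0 0;-1 0 0 0 0 0 0",
  "grip_force": 20
}}

```text
clock: 3.32
ee_pos: [0.5549, -0.2261, 0.0697]
ee_rot: [0.186, 3.136, -0.0]
force: [-0.8, 0.3, 2.2]
opening: 0.0033
grasp_force: 24.3
```

>>> {"fn": "play_rows", "kwargs": {
  "deltas": "-1 -0.12 0.09 0 0 0 -0.17;-1 -0.24 0.17 0 0 0 -0.34;-1 -0.36 0.26 0 0 0 -0.51;-1 -0.48 0.35 0 0 0 -0.68;-1 -0.6 0.44 0 0 0 -0.85;-1 -0.72 0.52 0 0 0 -1.02;-1 -0.84 0.61 0 0 0 -1.19;-1 -0.96 0.7 0 0 0 -1.36;-1 -1.08 0.79 0 0 0 -1.52;-1 -1.18 0.87 0 0 0 -1.68"
}}

```text
clock: 4.58
ee_pos: [0.5933, -0.2046, 0.0697]
ee_rot: [0.185, -3.136, 0.002]
force: [-3.5, -4.7, 4.4]
opening: 0.0033
grasp_force: 24.7
```

```bash
cat > st.py <<'E'
from rig import r
import numpy as np
from scipy.spatial.transform import Rotation as R
o=r.observe();M=R.from_rotvec(o["ee_rot"]).as_matrix()
s=np.array([.5748,.03]);a=.1125;Q=np.array([[np.cos(a),np.sin(a)],[-np.sin(a),np.cos(a)]])
print("stn tcp mm",(Q@(o["ee_pos"][:2]-s)*1e3).round(1),"z",o["ee_pos"][2].round(4),"yaw vs stn",(np.arctan2(-M[0,1],M[1,1])-a).round(4),"F stn",(Q@o["force"][:2]).round(1),o["force"][2].round(1),"Tz",o["wrist_torque"].round(2),o["clock"])
E
python3 st.py
python3 - <<'E'
from rig import r
import cv2
im=r.snapshot("wrist")[:,:,::-1];cv2.imwrite("pics/w3.png",im)
E
```

```text
stn tcp mm [  -7.9 -235.2] z 0.0697 yaw vs stn 0.0053 F stn [-4.  -4.3] 4.4 Tz [-0.71  0.52  0.11] 4.575
```

View pics/w3.png

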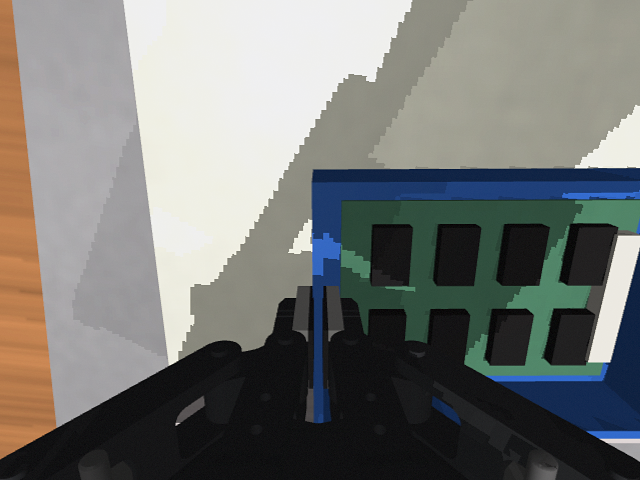

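The tray is still gripped and now parallel to the station. Next I'll bring it up to the fence while advancing.

>>> {"fn": "play_rows", "kwargs": {
  "deltas": "-1 -0.08 0.2 0 0 0 0;-1 -0.16 0.4 0 0 0 0;-1 -0.22 0.6 0 0 0 0;-1 -0.26 0.8 0 0 0 0;-1 -0.29 1.0 0 0 0 0;-1 -0.32 1.2 0 0 0 0;-1 -0.34 1.3 0 0 0 0"
}}

```text
clock: 5.5
ee_pos: [0.5981, -0.1651, 0.0697]
ee_rot: [0.182, -3.135, 0.004]
force: [-3.5, -9.8, 5.6]
opening: 0.0031
grasp_force: 24.9
```

```bash
python3 st.py
```

```text
stn tcp mm [   1.2 -196.5] z 0.0697 yaw vs stn 0.0037 F stn [-4.6 -9.4] 5.6 Tz [-1.64  0.78 -0.08] 5.5
```

>>> {"fn": "play_rows", "kwargs": {
  "deltas": "-1 0 0.3 0 0 0 0;-1 0 0.6 0 0 0 0;-1 0 0.9 0 0 0 0;-1 0 1.2 0 0 0 0;-1 0 1.5 0 0 0 0;-1 0 1.8 0 0 0 0;-1 0 2.1 0 0 0 0;-1 0 2.4 0 0 0 0;-1 0 2.7 0 0 0 0;-1 0 3.0 0 0 0 0"
}}

```text
clock: 6.75
ee_pos: [0.5882, -0.0751, 0.0697]
ee_rot: [-0.181, 3.136, -0.002]
force: [-1.2, -6.5, 4.6]
opening: 0.0033
grasp_force: 24.7
```

```bash
python3 st.py;python3 - <<'E'
from rig import r
import cv2
im=r.snapshot("side")[:,:,::-1];cv2.imwrite("pics/s4.png",cv2.resize(im[150:330,240:450],None,fx=3.3,fy=3.3,interpolation=2))
E
```

```text
stn tcp mm [   1.5 -105.9] z 0.0697 yaw vs stn 0.0031 F stn [-1.9 -6.4] 4.6 Tz [-1.15  0.16 -0.07] 6.75
```

View pics/s4.png

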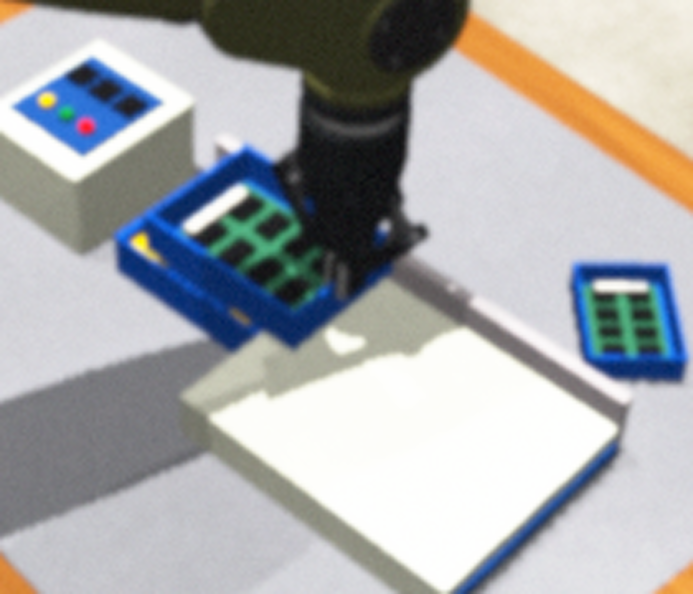

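The tray is sliding straight along the fence, with about 33 mm to go. I'll press slightly toward the fence and approach.

>>> {"fn": "play_rows", "kwargs": {
  "deltas": "-1 -0.03 0.15 0 0 0 0;-1 -0.06 0.3 0 0 0 0;-1 -0.08 0.45 0 0 0 0;-1 -0.1 0.6 0 0 0 0;-1 -0.1 0.7 0 0 0 0"
}}

```text
clock: 7.42
ee_pos: [0.5863, -0.0573, 0.0697]
ee_rot: [0.182, -3.129, 0.01]
force: [-11.4, -18.1, 10.0]
opening: 0.0035
grasp_force: 25.7
```

```bash
python3 st.py
```

```text
stn tcp mm [  1.6 -88. ] z 0.0697 yaw vs stn 0.0038 F stn [-13.4 -16.7] 10.0 Tz [-3.    1.69 -0.19] 7.425
```

>>> {"fn": "play_rows", "kwargs": {
  "deltas": "-1 0.05 0 0 0 0 0;-1 0.05 0.05 0 0 0 0;-1 0.05 0.1 0 0 0 0"
}}

```text
clock: 7.8
ee_pos: [0.5858, -0.0529, 0.0697]
ee_rot: [0.181, -3.133, 0.006]
force: [-5.7, -11.9, 6.2]
opening: 0.0032
grasp_force: 25.2
```

```bash
python3 st.py
```

```text
stn tcp mm [  1.6 -83.6] z 0.0697 yaw vs stn 0.003 F stn [ -7.  -11.2] 6.2 Tz [-1.97  0.88 -0.2 ] 7.8
```

>>> {"fn": "play_rows", "kwargs": {
  "deltas": "-0.7 0 0 0 0 0 0;-0.7 0 0 0 0 0 0;-0.7 0 0 0 0 0 0;-0.7 0 0 0 0 0 0"
}}

```text
clock: 8.3
ee_pos: [0.5867, -0.0504, 0.069]
ee_rot: [0.182, -3.136, -0.001]
force: [-0.2, 0.2, -0.9]
opening: 0.013
grasp_force: 0.0
```

>>> {"fn": "play_rows", "kwargs": {
  "deltas": "-0.7 0 0.08 0 0 0 0;-0.7 0 0.16 0 0 0 0;-0.7 0 0.24 0 0 0 0;-0.7 0 0.30 0 0 0 0;-0.7 0 0.36 0 0 0 0"
}}

```text
clock: 8.93
ee_pos: [0.5855, -0.0397, 0.0693]
ee_rot: [0.182, -3.136, -0.001]
force: [0.2, 0.5, 0.5]
opening: 0.0127
grasp_force: 0.0
```

```bash
python3 st.py
```

```text
stn tcp mm [  2.8 -70.4] z 0.0693 yaw vs stn 0.0034 F stn [0.3 0.5] 0.5 Tz [-0.06 -0.02  0.06] 8.925
```

>>> {"fn": "play_rows", "kwargs": {
  "deltas": "-0.7 0 0.04 0 0 0 0;-0.7 0 0.07 0 0 0 0"
}}

```text
clock: 9.18
ee_pos: [0.5854, -0.0383, 0.0693]
ee_rot: [-0.182, 3.136, -0.001]
force: [0.1, -2.2, 0.3]
opening: 0.0129
grasp_force: 1.3
```

```bash
python3 st.py;python3 - <<'E'
from rig import r
import cv2,numpy as np
a=r.snapshot("side")[:,:,::-1][150:300,240:400];b=r.snapshot("wrist")[:,:,::-1]
a=cv2.resize(a,(400,375),interpolation=2);b=cv2.resize(b,(400,300))[:, :]
cv2.imwrite("pics/x5.png",np.hstack([a,np.vstack([b,np.zeros((75,400,3),np.uint8)])]))
E
```

```text
stn tcp mm [  2.9 -69.1] z 0.0693 yaw vs stn 0.0035 F stn [-0.1 -2.2] 0.3 Tz [-0.42 -0.06 -0.01] 9.175
```

View pics/x5.png

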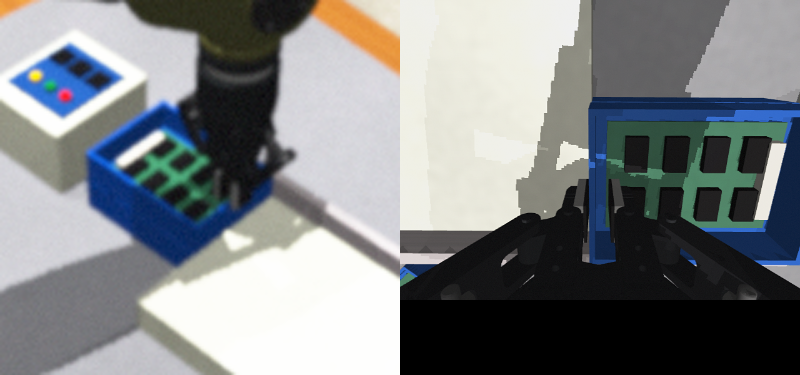

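>>> {"fn": "play_rows", "kwargs": {
  "deltas": "-0.7 0 0.04 0 0 0 0;-0.7 0 0.07 0 0 0 0;-0.7 0 0.07 0 0 0 0"
}}

```text
clock: 9.65
ee_pos: [0.5851, -0.036, 0.0693]
ee_rot: [0.182, -3.136, -0.0]
force: [-0.5, -2.4, -1.2]
opening: 0.0127
grasp_force: 1.1
```

```bash
python3 st.py
```

```text
stn tcp mm [  2.9 -66.7] z 0.0693 yaw vs stn 0.0034 F stn [-0.8 -2.3] -1.2 Tz [-0.38 -0.05 -0.  ] 9.65
```

>>> {"fn": "play_rows", "kwargs": {
  "deltas": "-0.7 0 0.04 0 0 0 0;-0.7 0 0.07 0 0 0 0;-0.7 0 0.07 0 0 0 0"
}}

```text
clock: 10.02
ee_pos: [0.5849, -0.0345, 0.0693]
ee_rot: [-0.182, 3.136, -0.002]
force: [0.0, -4.0, -1.1]
opening: 0.0126
grasp_force: 2.5
```

```bash
python3 st.py
python3 - <<'E'
from rig import r
import cv2
for n in("scene","side","wrist"): cv2.imwrite(f"pics/{n}6.png",r.snapshot(n)[:,:,::-1])
E
```

```text
stn tcp mm [  2.8 -65.2] z 0.0693 yaw vs stn 0.0037 F stn [-0.4 -4. ] -1.1 Tz [-0.81 -0.13 -0.06] 10.025
```

>>> {"fn": "play_rows", "kwargs": {
  "deltas": "-0.7 0 0.03 0 0 0 0;-0.7 0 0.05 0 0 0 0;-0.7 0 0.05 0 0 0 0"
}}

```text
clock: 10.55
ee_pos: [0.5848, -0.0343, 0.0694]
ee_rot: [-0.183, 3.136, -0.006]
force: [0.1, -10.6, -1.0]
opening: 0.0129
grasp_force: 4.8
```

```bash
python3 st.py
```

```text
stn tcp mm [  2.7 -65. ] z 0.0694 yaw vs stn 0.0038 F stn [ -1.1 -10.6] -1.0 Tz [-1.6  -0.08 -0.06] 10.55
```

The end stop was reached: 10 N with no motion, at the +3 mm play limit, so the feet are in. I'll centre the fingers off the wall, rise, and check.

>>> {"fn": "play_rows", "kwargs": {
  "deltas": "-0.7 0 -0.1 0 0 0 0;-0.7 0 -0.2 0 0 0 0;-0.7 0 -0.2 0 0 0 0"
}}

```text
clock: 10.92
ee_pos: [0.5855, -0.0381, 0.0694]
ee_rot: [-0.182, 3.136, 0.001]
force: [-1.6, -0.3, -0.2]
opening: 0.013
grasp_force: 0.0
```

>>> {"fn": "play_rows", "kwargs": {
  "deltas": "-0.7 0 0 -0.3 0 0 0;-0.7 0 0 -1 0 0 0;-0.7 0 0 -2 0 0 0;-0.7 0 -1 -3.5 0 0 0;-0.7 0 -3 -5 0 0 0;-0.7 0 -4 -5 0 0 0;-0.7 0 -4 -5 0 0 0"
}}

```text
clock: 11.8
ee_pos: [0.6003, -0.1602, 0.223]
ee_rot: [-0.177, 3.132, -0.003]
force: [-0.4, 0.6, -0.0]
opening: 0.0126
grasp_force: 0.0
```

```bash
python3 st.py;python3 - <<'E'
from rig import r
import cv2,numpy as np
a=r.snapshot("side")[:,:,::-1];b=r.snapshot("scene")[:,:,::-1];c=r.camera_info("wrist");w=r.snapshot("wrist")[:,:,::-1]
np.savez("w7.npz",K=c["intrinsics"],E=c["extrinsics"])
for n,i in(("side",a),("scene",b),("wrist",w)):cv2.imwrite(f"pics/{n}7.png",i)
z=lambda i:cv2.resize(i,(400,300),interpolation=2)
cv2.imwrite("pics/x7.png",np.vstack([np.hstack([z(a[190:295,265:405]),z(b[200:275,290:390])]),np.hstack([z(w),z(w[100:340,320:640])])]))
E
```

```text
stn tcp mm [   4.  -191.8] z 0.223 yaw vs stn 0.0001 F stn [-0.3  0.6] -0.0 Tz [ 0.    0.02 -0.03] 11.8
```

View pics/x7.png

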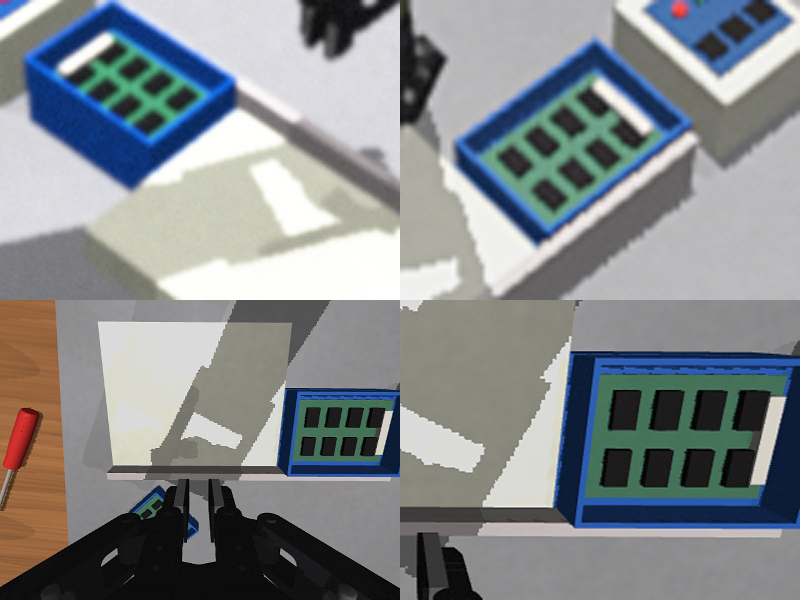

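The rim looks flat and flush in both views, with no gap between the two trays and nothing touching. I'll check height and pose numerically.

Run:
```python
from h import *
B=lambda u,v:np.array([265+u/2.857,190+v/2.857]);A=lambda u,v:np.array([290+u/4,200+v/4])
O=[("side",[-55,75,36],B(25,58)),("side",[55,75,36],B(110,3)),("side",[55,-75,36],B(236,82)),("side",[-55,-75,36],B(138,142)),
("scene",[-55,-75,36],A(57,143)),("scene",[-55,75,36],A(197,40)),("scene",[55,75,36],A(293,124)),("scene",[55,-75,36],A(141,242))]
t,e=fit(O,[.575,.03,.04,.1]);print(t.round(4),e.tolist())
s=np.array([.5777,.0312,0,.1038]);c,n=np.cos(.1125),np.sin(.1125)
for s in([.5777,.0312],[.5748,.03]):
    d=t[:2]-s;print(c*d[0]+n*d[1],-n*d[0]+c*d[1])
```

```text
[0.5758 0.0357 0.0329 0.0894] [[-0.8, 0.4], [0.9, -0.9], [-0.2, 0.1], [2.8, 2.0], [-0.5, -0.6], [0.5, -0.3], [-0.0, 0.6], [1.7, -1.9]]
-0.0014010503682079698 0.00463886614100451
0.0016153328308159574 0.005505718144893442
```

The tray now measures 9 mm lower than on the ledge in the same views, which matches the 8 mm drop into the pockets. The pocket play keeps it within about 4 mm of the seat, so I'm handing in.

```bash
python3 -c "
from rig import r
print(r.finish_job())"
```

```text
the job is handed in; nothing more can be done
None
```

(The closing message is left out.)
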